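# Run in the lock screw of a hub holding block

### The arm

A 6-joint arm with a two-finger parallel gripper is mounted at the origin on the work surface. World frame = base frame: x ahead of the robot, y to its left, z up, the work surface at z = 0. Lengths are in mm, angles in rad, forces in N, time in s.
With the tool pointing down it reaches from about 325 to 875 mm from the base axis. Payload 4.4 kg.
Tool frame: the origin (TCP) lies on the centre line of the jaws, within the pads' length; the fingertips stand ahead of it and the grasp point (between the pads) lies 6 mm ahead of it (ctrl.tcp_to_tips is the z of the fingertips in the tool frame, in mm); z points along the fingers, y is the line along which they close (so a half turn about z gives the same grasp; the last joint's range is limited). The gripper opens to 85 mm and grips with 20 to 120 N. Pads are 22 mm wide; open, the fingers measure 114 mm over their backs; the gripper's body (76 mm by 85 mm) begins 54 mm behind the grasp point. The pads swing forward as they close: fully open they stand 13 mm farther back than shut.
Start: joints at [-1.494, 0.207, 1.542, -0, 1.393, -0.15], TCP at [129.842, -560.15, 256.282] pointing down, gripper open.
Joint ranges: [-2.73, 2.73], [-0.86, 2.22], [0.23, 2.46], [-1.11, 4.25], [0.08, 2.63], [-2.82, 2.82]. Speed limits (rad/s): [2.79, 2.79, 3.14, 3.14, 3.14, 3.14].

### API

Orientations are given as a 3x3 rotation matrix whose columns are the frame's x, y, z axes.
In Python, from plant import ctrl, sensors, optics gives the robot as it stands. Calls block until the motion is done:
- ctrl.move_ptp(position, orientation): joint-space move of the TCP to a pose.
- ctrl.move_l(position, rot=None, vel=150, threshold=None): straight line of the TCP; rot=None keeps the orientation; vel is the mean speed in mm/s. With threshold (N) it stops when the force on the tool has changed by that much, and returns True; else False.
- ctrl.set_joints(angles): joint-space move.
- ctrl.gripper_to(opening, force=None): finger opening in mm; force is the grip in N (None keeps the last); returns when the fingers have stopped.
- ctrl.hold(seconds).
- ctrl.solve_ik(position, orientation): joint angles nearest the present ones, or None.
- sensors.read_state(): the state.
- optics.grab_frame(name): name is "side" or "top" or "wrist"; returns (picture, depth): 400x640x3 uint8, red, green, blue; 400x640 float32, mm along the optical axis (not along the pixel's ray), 0 where there is no reading.
- optics.camera_params(name): a dict with "mtx" (3x3 intrinsics, pixels), "k1" (the pictures are not rectified: a ray, as slopes to the right and down, at radius r is drawn at 1 + k1 r^2 times it, then the intrinsics apply), "R" (3x3) and "t" (3): a world point X has camera coordinates R X + t; the wrist camera has in their place "T_tool_cam" (4x4, takes a point from camera to tool coordinates, whose origin is the TCP and whose axes are the flange's). Camera axes: x right, y down, z forward; pixel columns grow to the right and rows downward; lengths in mm; the calibration is good to about 2 mm. A picture is of the moment at which its call begins: read the wrist's pose just before it. camera_params takes no time and is no camera call.
A pose or a line that the arm cannot do raises ctrl.MotionError and nothing moves.
- ctrl.finish_job(): hands the job in; it is judged then, once.
The state is a dict: "t": time; "q": joint angles; "qvel": joint speeds; "tau": joint torques, N m; "eef_pos": TCP position; "eef_rot": TCP orientation; "force": force on the tool from outside, world axes, zero at the start; "wrist_torque": the same for the moment, N m; "grip_width": finger opening in mm; "grasp_force": force on a finger pad.
Only numpy, scipy, OpenCV 4.12 (cv2) and the standard library are available. Lean on these libraries where they do the work, as an engineer would, in place of code of your own. Each camera call takes 0.05 s, during which the arm holds its last target. There are 200 camera calls.

### The job

Take the flat-bladed driver (square wooden handle) from the rack, fit its blade into the slot of the sprung lock screw in the hub holding block and, keeping the blade pressed into the slot, turn the screw clockwise until it comes to its stop and is snug. Be gentle: do not push the screw to the bottom of its spring, and do not force it past snug. Then put the driver back upright in the same rack hole it came from and let go; leave the other things on the bench alone.

Things in the scene. Friction and masses are not known exactly. Their poses are not given: they have to be found in the camera images.
- driver: Stubby flat driver, loose, standing upright in either of the two rack holes; 100 mm long, 140 g give or take a quarter. Origin at the middle of the blade's tip, z up towards the handle. Steel blade 20 mm wide along x, 2.4 mm thick along y, z 0 to 12; then a 14 by 4 mm neck to z 17 and a 10 mm round stem. The blade is alike after a half turn.
- handle (a point): Middle of the driver's handle, 72.5 mm above the blade's tip, same axes: a square wooden handle 24 by 24 mm, sides along x and y, reaching from 45 to 100 mm above the tip. Below it a round steel flange, 36 mm diameter, 40 to 45 mm above the tip, whose underside rests on the rack's top.
- hexdriver: The other tool in the rack, to be left there: a driver with a round black handle of 26 mm diameter, 87 mm long, same flange, thin round tip. Origin at the tip's end, z up.
- rack: Fixed wooden rack block, 60 (x) by 150 (y) by 48 mm high, origin at the centre of its underside, upright. Two round holes from above, 25 mm diameter, 44 mm deep, at y = -40 and y = +40 mm.
- block: Fixed dark steel holding block, 40 mm high, 85 mm along its x; along its y from -155 to +55 mm. Origin at its underside, straight below the lock screw's axis. A bicycle hub (52 mm diameter, top 96 mm above the bench) stands on it at y = -105 mm.
- bore (a point): Point on the lock screw's vertical axis at the height of the block's top (40 mm above the bench), with the block's axes. Around it stands a round fixed steel collar, 41 mm outside and 29 mm inside diameter, whose rim is 26 to 30 mm above this point (it differs and is not measured). In the collar stands the screw's head.
- slot_zone (a point): On the screw axis, 24 mm above bore, block's axes: where the face of the 26 mm round screw head is, or up to 4 mm higher; the face is 2 mm below the collar's rim when not pressed. A slot 4.4 mm wide, 6 mm deep crosses the whole head. At screw = 0 it lies along the block's x, give or take 0.25 rad (it differs, not measured): find it by sight or feel.
- screw (a joint): Turn of the lock screw in its thread, rad, growing clockwise seen from above (tightening); starts between 0 and 0.2, firm stop at 0.9. It turns against about 0.08 N m of friction, stays where it is left, and does not sink as it turns.
- press (a joint): How far the screw is pushed down against its spring, m, 0 to 0.010 where it bottoms. The spring starts at 2 N and grows 1 N per mm. Pushing beyond 0.0095 (11.5 N) counts as bottomed and is too hard.
- windup (a joint): Twist of the rubber-mounted threaded insert that carries the screw, rad, positive clockwise: 1 N m of torque on the screw twists it 1 rad, so it is the torque now on the screw in N m. Merely turning the screw gives about 0.08; 0.15 or more at the stop is snug, over 0.40 is forced. It springs back when released; the slot turns with it.
- rotor: Brake rotor, 140 mm diameter, 3 mm thick, lying flat, loose on the bench, to be left alone. Origin at its underside.
- jar: Small jar, 60 mm diameter, 60 mm high, loose on the bench, to be left alone. Origin at its underside.
- oiler: Oil bottle, 50 mm diameter, 130 mm high, loose on the bench, to be left alone. Origin at its underside.
- carton: Cardboard carton, 60 by 90 by 45 mm, loose on the bench, to be left alone. Origin at its underside.
- offcut: Wood offcut, 70 by 70 by 50 mm, loose on the bench, to be left alone. Origin at its underside.
- wrench: Steel wrench lying flat, loose on the bench, to be left alone. Origin at its underside.
- bin: Blue open parts bin, 120 by 160 by 70 mm, loose on the bench, to be left alone. Origin at its underside.
Not all that is in view belongs to the job. What is shaped like the driver but blue or red is not meant. What is shaped like the rack but purple is not meant.

How it is judged (in metres and radians):
On the way, in this order (a step that is already met when the one before it is completed fails the run):
1. the flat driver is lifted out of the rack (distance of driver from where it was at the start of the episode above 0.06 m), for 0.1 s.
2. the screw is at its stop (0.84 rad or more) and snug (0.15 N m or more) with the blade pressed in (the screw pushed down 1 mm or more) (value of joint screw above 0.84 rad and value of joint windup above 0.15 rad and value of joint press above 0.001 m and horizontal distance between driver and bore below 0.008 m), for 0.1 s.
At the end, for the whole second after the job is handed in: The screw is still at its stop (joint at 0.82 rad or more), and the flat driver stands released, upright (within 0.08 rad) and at rest in the rack hole it came from, its blade tip within 6 mm of where it started, any turn about its own axis (value of joint screw above 0.82 rad and distance of driver from where it was at the start of the episode below 0.006 m and angle between driver's own z axis and vertical below 0.08 rad and linear speed of driver below 0.02 m/s and contact force between driver and rack above 0.3 N); the robot touches nothing.
It fails at once if the screw is pushed to the bottom of its spring (more than 9.5 mm, 11.5 N) (value of joint press above 0.0095 m).
It fails at once if the screw is forced: more than 0.40 N m clockwise, or as much backwards (value of joint windup above 0.4 rad or value of joint windup below -0.4 rad).
It fails at once if the other driver or a bystander is moved by more than 20 mm (distance of any of rotor, jar, oiler, carton, offcut, wrench, bin, hexdriver from where it was at the start of the episode above 0.02 m).
It also fails if it takes over 72 s, if anything falls off the work surface, if the arm or the gripper's body presses on something with over 40 N, if the wrist force passes 120 N, or if a joint passes its speed limit or range.

## Working session

There is one attempt and no reset: what is moved stays moved. The work goes in short steps, each a Python script; the robot and the scene stay as the last script left them, time stands still between calls to the robot, and variables do not carry over. Pictures are saved under pics/ and viewed, at most 10 in all, crops included, and the job is handed in when it is done.

```bash
ls; mkdir -p pics; python3 - <<'E'
from plant import ctrl, sensors, optics
import cv2,numpy as np
for n in("top","side"):
    p,d=optics.grab_frame(n); cv2.imwrite(f"pics/{n}0.png",p[:,:,::-1]); np.save(f"pics/{n}0.npy",d)
    print(n,optics.camera_params(n))
print(optics.camera_params("wrist"),ctrl.tcp_to_tips,sensors.read_state())
E
```

```text
pics
top {'mtx': array([[503.32413857,   0.        , 312.93997828],
       [  0.        , 503.32413857, 198.51294921],
       [  0.        ,   0.        ,   1.        ]]), 'k1': -0.049759201194747325, 'R': array([[-2.86261147e-02, -9.99585980e-01, -2.90066085e-03],
       [-9.94320151e-01,  2.87726584e-02, -1.02467412e-01],
       [ 1.02508448e-01, -4.90583569e-05, -9.94732133e-01]]), 't': array([   2.76496368,  530.91235441, 1456.49034836])}
side {'mtx': array([[506.90636458,   0.        , 316.09541239],
       [  0.        , 506.90636458, 197.89147916],
       [  0.        ,   0.        ,   1.        ]]), 'k1': -0.02266331136873804, 'R': array([[-0.74817265, -0.66334778,  0.01440159],
       [-0.49874742,  0.54794408, -0.67157152],
       [ 0.43759421, -0.5096342 , -0.74079977]]), 't': array([ 389.82669901,  312.75695148, 1218.59837076])}
{'mtx': array([[321.64993735,   0.        , 318.47973531],
       [  0.        , 321.64993735, 206.94717841],
       [  0.        ,   0.        ,   1.        ]]), 'k1': 0.0016396667226948045, 'T_tool_cam': array([[ 5.78525229e-05, -9.58753504e-01,
[... 395 characters left out ...]
,
        1.39351813e+00, -1.50482335e-01]), 'qvel': array([-0.00278564, -0.00112132, -0.00438475, -0.00142741,  0.00038315,
        0.00152342]), 'tau': array([-8.73523422e-04, -3.84093511e+01, -2.92548180e+01, -2.38710027e-04,
        4.89447135e-03, -1.98800916e-05]), 'eef_pos': array([ 129.79491834, -559.4979434 ,  255.21419832]), 'eef_rot': array([[ 9.74168439e-01,  2.25822552e-01, -1.68345569e-04],
       [ 2.25822396e-01, -9.74166191e-01,  2.11625906e-03],
       [ 3.13902460e-04, -2.09960899e-03, -9.99997747e-01]]), 'force': array([0.79317652, 0.65152457, 0.17428458]), 'wrist_torque': array([ 0.05282983,  0.00715722, -0.02500551]), 'grasp_force': 0.0, 'grip_width': 85.12337306593682}
```

View pics/top0.png

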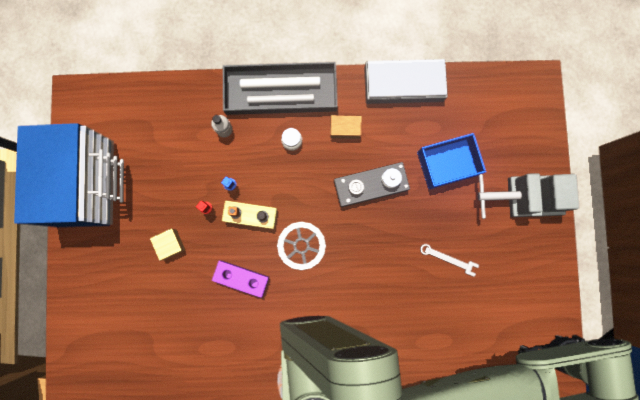

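View pics/side0.png

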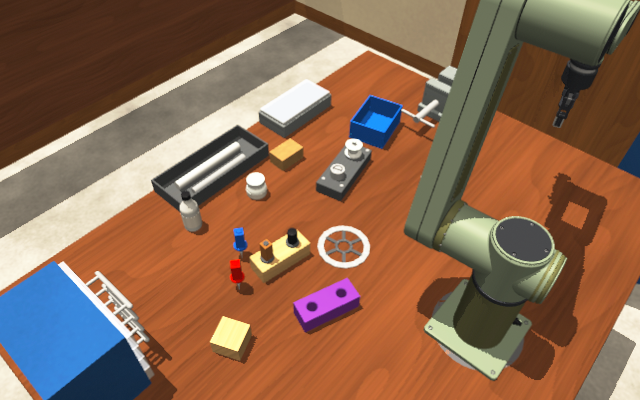

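Top view: the rack is the tan block at (250,215). Driver candidates are the wooden square handle in the rack at (233,211), the red one at (205,208), the blue one at (229,185) and the black round one, which is the hexdriver, at (262,216). The wooden square handle fits. The lock screw is at (356,187) on the block, with the hub at (392,178). The purple rack at (240,280) is not meant.

```bash
cat > h.py <<'E'
from plant import ctrl, sensors, optics
import cv2,numpy as np
def ray(n,uv):
    c=optics.camera_params(n); k=c["k1"]
    s=cv2.undistortPoints(np.array([[uv]],float),c["mtx"],np.array([k,0,0,0,0.]))[0,0]
    return np.array([s[0],s[1],1.]),c
def pose(n,st=None):
    c=optics.camera_params(n)
    if n!="wrist": return c["R"].T,-c["R"].T@c["t"]
    T=c["T_tool_cam"]; R=st["eef_rot"]
    return R@T[:3,:3], st["eef_pos"]+R@T[:3,3]
def at_z(n,uv,z,st=None):
    r,_=ray(n,uv); R,o=pose(n,st); d=R@r
    return o+d*(z-o[2])/d[2]
def at_d(n,uv,depth,st=None):
    r,_=ray(n,uv); R,o=pose(n,st); return o+R@r*depth
def proj(n,X,st=None):
    R,o=pose(n,st); p=R.T@(np.asarray(X,float)-o); s=p[:2]/p[2]; k=optics.camera_params(n)
    s=s*(1+k["k1"]*(s@s)); return (k["mtx"]@np.r_[s,1])[:2]
def down(yaw):  # tool x axis at yaw, z down
    c,s=np.cos(yaw),np.sin(yaw)
    return np.array([[c,s,0],[s,-c,0],[0,0,-1.]])
def cloud(n,d,st=None):
    v,u=np.mgrid[0:400,0:640]; c=optics.camera_params(n)
    s=cv2.undistortPoints(np.stack([u,v],-1).reshape(-1,1,2).astype(float),c["mtx"],np.array([c["k1"],0,0,0,0.])).reshape(400,640,2)
    R,o=pose(n,st); P=np.dstack([s,np.ones((400,640))])*d[...,None]
    return P@R.T+o
E
python3 - <<'E'
from h import *
np.set_printoptions(precision=1,suppress=True)
d=np.load("pics/top0.npy")
for nm,uv in dict(driver=(233,211),hexd=(262,216),screw=(356,187),hub=(392,178),rackL=(225,222),red=(205,208),blue=(229,185),oiler=(221,127),jar=(291,138)).items():
    print(nm,at_d("top",uv,d[uv[1],uv[0]]))
P=cloud("top",d)
for nm,(u0,u1,v0,v1,a,b) in dict(rack=(215,285,195,235,44,52),driver=(222,246,198,222,95,115),hexd=(250,272,205,228,85,120),block=(330,415,160,212,36,44),screw=(340,375,170,205,55,80)).items():
    Q=P[v0:v1,u0:u1].reshape(-1,3); Q=Q[(Q[:,2]>a)&(Q[:,2]<b)]
    if len(Q)>4:
        r=cv2.minAreaRect(Q[:,:2].astype(np.float32)); print(nm,len(Q),Q.mean(0),r)
p=cv2.imread("pics/top0.png")[160:240,195:415]
cv2.imwrite("pics/c1.png",cv2.resize(p,None,fx=3.6,fy=3.6,interpolation=cv2.INTER_CUBIC))
E
```

```text
driver [493.6 210.3 112.3]
hexd [478.8 132.   92.2]
screw [ 556.5 -137.3   66.1]
hub [ 574.9 -236.8   99.9]
rackL [470.6 253.1  -2. ]
red [505.8 292.1  94.9]
blue [568.6 222.9  98.5]
oiler [738.2 245.5  91.2]
jar [706.4  46.4  62.1]
rack 646 [487.6 174.2  47.7] ((488.342041015625, 174.99276733398438), (147.65504455566406, 59.78498458862305), 79.7958755493164)
driver 80 [494.5 211.6 107.1] ((495.059326171875, 212.66073608398438), (24.924468994140625, 23.355363845825195), 83.92999267578125)
hexd 66 [481.4 136.8  94.2] ((481.7283020019531, 137.23085021972656), (22.867666244506836, 22.886381149291992), 87.96669006347656)
block 1259 [ 565.3 -177.5   39.9] ((568.4935913085938, -184.7513885498047), (85.13655853271484, 210.47152709960938), 12.303274154663086)
screw 160 [ 557.4 -135.5   66.8] ((557.05810546875, -135.78138732910156), (40.40440368652344, 37.7298469543457), 0.27695950865745544)
```

View pics/c1.png

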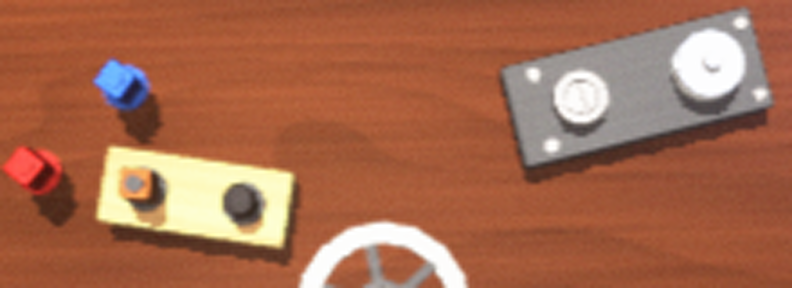

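The crop confirms it: the wooden square driver is in the rack's left hole at (137,184), the black round hexdriver is beside it, and red and blue stand outside the rack. The screw with its collar is at crop (581,97). Next I look at both from close by.

```bash
python3 - <<'E'
from h import *
import pickle
np.set_printoptions(precision=2,suppress=True)
out=[]
for nm,X,yaw,z in (("screw",(557.5,-136),0.2,140),("drv",(495,213),0.1,200)):
    R=down(yaw); pos=np.array([X[0],X[1],z])-R[:,0]*20
    pos[2]=z; ctrl.move_ptp(pos,R); ctrl.hold(0.3)
    st=sensors.read_state(); p,d=optics.grab_frame("wrist")
    cv2.imwrite(f"pics/w_{nm}.png",p[:,:,::-1]); pickle.dump((st,p,d),open(f"pics/w_{nm}.pkl","wb"))
    zz={"screw":68,"drv":103}[nm]
    uv=proj("wrist",(X[0],X[1],zz),st); print(nm,uv,st["t"],st["q"],st["eef_pos"],st["force"])
    u,v=int(uv[0]),int(uv[1]); c=p[max(0,v-60):v+60,max(0,u-75):u+75,::-1]
    print("crop origin",max(0,u-75),max(0,v-60)); out.append(cv2.resize(c,(400,320),interpolation=cv2.INTER_CUBIC))
cv2.imwrite("pics/c2.png",np.hstack(out))
E
```

```text
screw [317.25 198.39] 2.5417 [-0.41  0.29  1.7  -0.    1.16  0.96] [ 537.85 -140.5   140.11] [ 0.91 -0.12 -0.3 ]
crop origin 242 138
drv [316.82 189.62] 4.25 [ 0.25  0.14  1.74 -0.    1.26  1.72] [475.41 210.29 199.82] [-0.54 -0.05  0.08]
crop origin 241 129
```

View pics/c2.png

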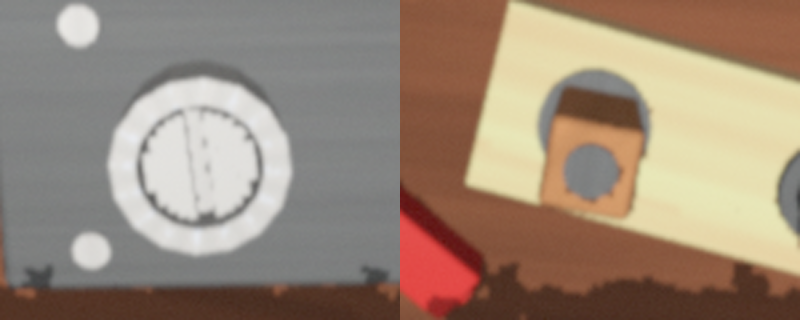

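Left: the screw face is centred at about (200,166) in the crop, with the slot running from about (195,112) to (206,214). Right: the square handle top has corners at about (155,115), (243,130), (232,218), (140,205), over its flange in the rack. Computing positions from these.

```bash
python3 - <<'E'
from h import *
import pickle
np.set_printoptions(precision=2,suppress=True)
st,p,d=pickle.load(open("pics/w_screw.pkl","rb")); f=lambda x,y:(242+x/2.667-.5,138+y/2.667-.5)
P=cloud("wrist",d,st)
Q=P[150:260,250:390].reshape(-1,3); 
C=at_z("wrist",f(200,166),67,st); print("rim pts z",np.median(Q[(np.hypot(*(Q[:,:2]-C[:2]).T)<19)&(np.hypot(*(Q[:,:2]-C[:2]).T)>16)][:,2]), "face z",np.median(Q[np.hypot(*(Q[:,:2]-C[:2]).T)<10][:,2]))
R=Q[(Q[:,2]>62)&(Q[:,2]<75)]; print("rim circle",cv2.minEnclosingCircle(R[:,:2].astype(np.float32)),C)
a,b=at_z("wrist",f(195,112),67,st),at_z("wrist",f(206,214),67,st); v=a-b; print("slot yaw",np.arctan2(v[1],v[0]),"len",np.hypot(*v[:2]),(a+b)/2)
st,p,d=pickle.load(open("pics/w_drv.pkl","rb")); f=lambda x,y:(241+x/2.667-.5,129+y/2.667-.5)
P=cloud("wrist",d,st)
Q=P[120:230,250:390].reshape(-1,3);T=Q[(Q[:,2]>98)&(Q[:,2]<110)]; print("top",T.mean(0),cv2.minAreaRect(T[:,:2].astype(np.float32)))
c=[at_z("wrist",f(*x),104,st) for x in((155,115),(243,130),(232,218),(140,205))]
c=np.array(c);print(c.mean(0),[(np.hypot(*e[:2]),np.degrees(np.arctan2(e[1],e[0]))) for e in np.roll(c,-1,0)-c])
R=P.reshape(-1,3); R=R[(abs(R[:,2]-48)<3)]; print("rack",len(R),R[:,2].mean(),cv2.minAreaRect(R[:,:2].astype(np.float32)))
E
```

```text
rim pts z 68.68171248721059 face z 66.4079868553348
rim circle ((556.3947143554688, -135.69186401367188), 21.11174964904785) [ 556.36 -135.87   67.  ]
slot yaw 0.30143598149956274 len 24.480965772029215 [ 556.88 -135.91   67.  ]
top [496.04 215.98 107.86] ((494.4365234375, 216.03640747070312), (23.954998016357422, 24.446714401245117), 84.45133972167969)
[493.73 215.71 104.  ] [(np.float64(22.52935629074864), np.float64(-94.15162588973105)), (np.float64(23.4427565762556), np.float64(179.29297862990526)), (np.float64(24.170606897631362), np.float64(87.24144781395269)), (np.float64(23.9890840681167), np.float64(-4.690421560100305))]
rack 16899 48.80756640208104 ((414.9568176269531, 287.820068359375), (352.46868896484375, 239.94912719726562), 81.896484375)
```

The face is at z≈66.5 with slot yaw 0.30, and the driver top is at about (494.5,216) with handle yaw −0.09, both consistent with the given sizes. Grasping with the fingers on the ±x sides, away from the hexdriver.

```bash
python3 - <<'E'
from h import *
import pickle
np.set_printoptions(precision=3,suppress=True)
R=down(1.48); X=np.array([494.5,216,0])
ctrl.gripper_to(50,60)
ctrl.move_ptp(X+[0,0,160],R); ctrl.move_l(X+[0,0,90],R,vel=100,threshold=8)
print(ctrl.gripper_to(10,60)); ctrl.hold(.2)
s=sensors.read_state(); print(s["t"],s["eef_pos"],s["grip_width"],s["grasp_force"],s["force"]); pickle.dump(s,open("pics/grasp.pkl","wb"))
ctrl.move_l(X+[0,0,210],R,vel=120); ctrl.hold(.2)
s=sensors.read_state(); print(s["t"],s["eef_pos"],s["grip_width"],s["grasp_force"],s["force"],s["wrist_torque"])
out=[]
tip=s["eef_pos"]-[0,0,78]
p,d=optics.grab_frame("side"); u,v=proj("side",tip).astype(int); print(u,v); out.append(cv2.resize(p[v-40:v+25,u-40:u+40,::-1],(390,320),interpolation=cv2.INTER_CUBIC))
p,d=optics.grab_frame("wrist"); print(proj("wrist",tip,s)); out.append(cv2.resize(p[:,:,::-1],(400,250)))
out[1]=cv2.copyMakeBorder(out[1],0,70,0,0,cv2.BORDER_CONSTANT); cv2.imwrite("pics/c3.png",np.hstack(out)); pickle.dump((s,p,d),open("pics/w3.pkl","wb"))
E
```

```text
False
7.3917 [495.411 216.241  91.049] 23.433998469524504 59.310182332992554 [-0.819  0.781  6.017]
8.7417 [494.007 215.832 209.064] 23.50763651306222 58.901007771492004 [-0.277  0.429 -0.868] [ 0.023  0.    -0.014]
266 237
[320.365 226.979]
```

View pics/c3.png

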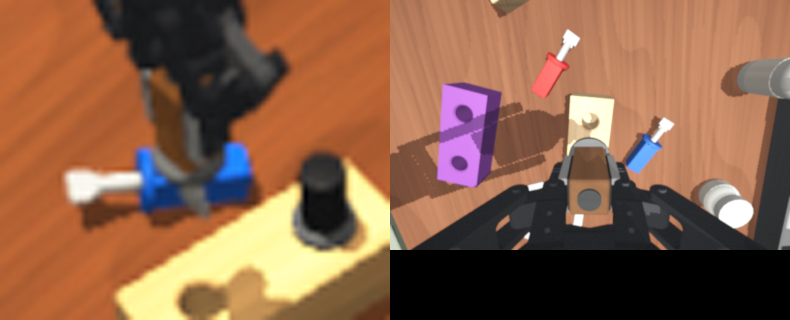

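The driver is held (23.5 mm grip) and its flange is visible. Red and blue now lie flat beside the rack. At this yaw the blade direction is ambiguous, so I turn tool x square to the side camera over plain bench.

```bash
python3 - <<'E'
from h import *
R=down(0.724)
ctrl.move_ptp([520,20,230],R); ctrl.hold(.2)
s=sensors.read_state(); print(s["t"])
tip=s["eef_pos"]-[0,0,78]
p,d=optics.grab_frame("side"); u,v=proj("side",tip).astype(int); print(u,v); a=cv2.resize(p[v-40:v+25,u-40:u+40,::-1],(640,520),interpolation=cv2.INTER_CUBIC)
cv2.imwrite("pics/c4.png",a)
E
```

```text
9.85
311 183
```

View pics/c4.png

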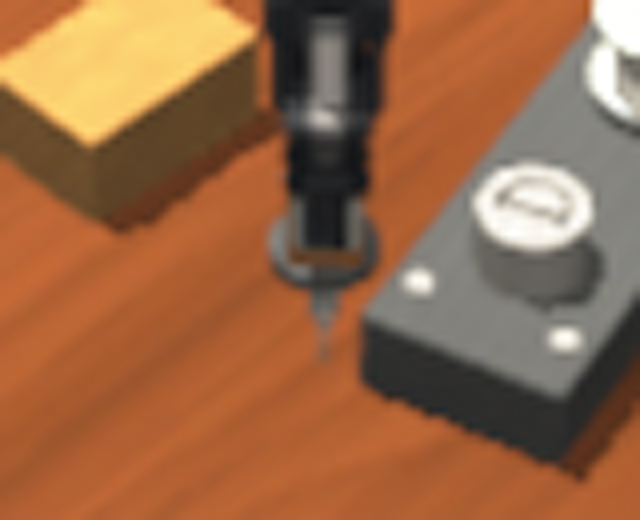

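The blade shows edge-on and thin at (322,340), so its width lies along tool y. To align it with the slot (yaw 0.30) the tool yaw must be about 1.87. Going down gently over the screw.

```bash
python3 - <<'E'
from h import *
np.set_printoptions(precision=2,suppress=True)
R=down(1.872); n=R[:,0]; X=np.array([556.5,-135.8,0])+0.2*n
ctrl.move_ptp(X+[0,0,185],R); ctrl.move_l(X+[0,0,155],R,vel=60); ctrl.hold(.3)
s=sensors.read_state(); print(s["t"],s["q"],s["eef_pos"],s["force"],s["wrist_torque"])
print(ctrl.move_l(X+[0,0,142],R,vel=10,threshold=2.5)); 
for i in range(3):
    ctrl.hold(.1); s=sensors.read_state(); print(s["t"],s["eef_pos"],s["force"],s["wrist_torque"])
E
```

```text
12.125 [-0.39  0.3   1.64  0.    1.2  -0.69] [ 556.71 -135.74  155.45] [-0.77  0.12 -0.76] [-0.   -0.03 -0.02]
False
13.675 [ 556.42 -135.6   142.1 ] [-1.41  0.36  1.48] [0.05 0.23 0.  ]
13.775 [ 556.42 -135.62  142.06] [-1.3   0.44 -0.19] [ 0.07  0.2  -0.03]
13.875 [ 556.44 -135.62  142.04] [-1.58  0.92 -0.25] [0.08 0.25 0.03]
```

No face contact at z≈66, so the blade is already below the face and in the slot. Pressing on gently.

```bash
python3 - <<'E'
from h import *
np.set_printoptions(precision=2,suppress=True)
R=down(1.872); n=R[:,0]; X=np.array([556.5,-135.8,0])+0.2*n
def F(k=6):
    a=[];
    for i in range(k): ctrl.hold(.03); s=sensors.read_state(); a.append(np.r_[s["force"],s["wrist_torque"],s["eef_pos"]])
    return np.mean(a,0)
print(F())
for z in (141,140,139,138,137,136,135,134):
    ctrl.move_l(X+[0,0,z],R,vel=20); f=F(); print(z,f)
    if f[2]>4.5: break
print(sensors.read_state()["t"])
E
```

```text
[  -1.16    0.21    1.06    0.04    0.25    0.    556.43 -135.61  142.01]
141 [  -1.38    0.59    2.06    0.04    0.23   -0.01  556.55 -135.65  141.14]
140 [  -1.13    0.27    2.93    0.07    0.24    0.    556.57 -135.66  140.16]
139 [  -1.16    0.19    3.58    0.08    0.26   -0.    556.55 -135.67  139.15]
138 [  -1.25    0.18    4.74    0.08    0.26   -0.    556.57 -135.67  138.16]
15.875
```

The 1 N/mm slope is there from TCP z≈142 (tip ≈60, the slot bottom), so the press is now about 3–4 mm. Turning clockwise in steps while watching the torque.

```bash
python3 - <<'E'
from h import *
np.set_printoptions(precision=3,suppress=True)
yaw=1.872; n=down(yaw)[:,0]; X=np.array([556.5,-135.8,138])+0.2*n
def F(k=5):
    a=[]
    for i in range(k): ctrl.hold(.03); s=sensors.read_state(); a.append(np.r_[s["force"],s["wrist_torque"]])
    return np.mean(a,0)
b=F(); print(b); turn=0
while turn<1.35:
    st=.08 if turn<.5 else .03
    turn+=st; ctrl.move_l(X,down(yaw-turn),vel=20); f=F(); t=abs(f[5]-b[5])
    s=sensors.read_state(); R=s["eef_rot"]; print(round(turn,2),round(np.arctan2(R[1,0],R[0,0]),3),f[[0,1,2,5]],round(s["t"],2))
    if t>.23 or f[2]>8: break
E
```

```text
[-0.97   0.106  4.874  0.068  0.223 -0.007]
0.08 1.793 [-0.018  0.13   4.997  0.023] 16.46
0.16 1.713 [-0.02  -0.555  4.731  0.079] 16.88
0.24 1.633 [ 0.026 -0.652  4.691  0.078] 17.29
0.32 1.553 [ 0.566 -0.589  4.683  0.115] 17.71
0.4 1.473 [ 0.528 -0.176  4.851  0.059] 18.12
0.48 1.393 [ 0.849 -0.043  4.819  0.094] 18.54
0.56 1.313 [ 0.22  -0.19   4.813  0.075] 18.96
0.59 1.283 [0.764 0.111 5.244 0.071] 19.38
0.62 1.252 [0.939 0.187 5.195 0.068] 19.79
0.65 1.223 [0.992 0.151 4.763 0.081] 20.21
0.68 1.192 [0.558 0.677 4.983 0.058] 20.62
0.71 1.162 [0.822 0.873 4.789 0.088] 21.04
0.74 1.132 [1.161 1.116 4.821 0.071] 21.46
0.77 1.102 [1.108 1.161 5.104 0.101] 21.88
0.8 1.072 [1.067 1.421 4.836 0.073] 22.29
0.83 1.042 [1.139 1.456 5.113 0.076] 22.71
0.86 1.012 [0.859 1.809 4.503 0.097] 23.12
0.89 0.982 [0.9   1.412 4.985 0.091] 23.54
0.92 0.952 [0.973 1.855 4.884 0.063] 23.96
0.95 0.922 [0.334 2.456 4.607 0.082] 24.38
0.98 0.892 [0.33  2.293 4.918 0.069] 24.79
1.01 0.862 [0.302 2.622 4.772 0.07 ] 25.21
1.04 0.832 [0.457 3.067 4.968 0.097] 25.62
1.07 0.802 [0.312 3.792 4.696 0.083] 26.04
1.1 0.772 [0.768 3.566 4.973 0.117] 26.46
1.13 0.743 [0.302 3.241 4.862 0.153] 26.88
1.16 0.712 [0.651 3.496 4.972 0.162] 27.29
1.19 0.682 [0.585 3.53  4.8   0.178] 27.71
1.22 0.652 [0.615 3.777 4.876 0.195] 28.12
1.25 0.622 [0.289 4.279 5.046 0.229] 28.54
```

The torque plateaus at about 0.08, then rises past the stop to 0.23, which is snug. A small extra turn and hold, then unwind, lift out and carry it back.

```bash
python3 - <<'E'
from h import *
np.set_printoptions(precision=3,suppress=True)
yaw=1.872; n=down(yaw)[:,0]; X=np.array([556.5,-135.8,138])+0.2*n
def F(k=5):
    a=[]
    for i in range(k): ctrl.hold(.04); s=sensors.read_state(); a.append(np.r_[s["force"],s["wrist_torque"],s["eef_pos"]])
    return np.mean(a,0)
ctrl.move_l(X,down(yaw-1.27),vel=20); print(F(8))
for b in (.12,.22,.27): ctrl.move_l(X,down(yaw-1.27+b),vel=20); print(b,F())
R=down(yaw-1.0)
ctrl.move_l(X+[0,0,12],R,vel=30); print(F()); ctrl.move_l(X+[0,0,75],R,vel=100)
G=down(1.48); Y=np.array([494.9,216.1,0])
ctrl.move_ptp(Y+[0,0,210],G); ctrl.hold(.3); print(F())
s=sensors.read_state(); print(s["t"],s["grip_width"])
p,d=optics.grab_frame("wrist"); a=cv2.resize(p[150:400,170:470,::-1],(600,500))
cv2.imwrite("pics/c5.png",a)
E
```

```text
[   0.649    4.446    4.999    0.987   -0.118    0.251  556.423 -135.56
  137.979]
0.12 [   0.49     4.083    4.689    0.949   -0.132    0.167  556.444 -135.646
  138.007]
0.22 [  -0.018    3.672    4.926    0.84    -0.113    0.066  556.462 -135.697
  138.023]
0.27 [   0.631    3.469    4.652    0.755   -0.116    0.008  556.456 -135.721
  138.028]
[   0.149   -0.31    -1.113    0.018   -0.009    0.005  555.911 -135.936
  149.555]
[  0.097   0.097  -1.48   -0.016  -0.015   0.012 495.115 215.67  209.997]
33.9083 23.67882497030414
```

View pics/c5.png

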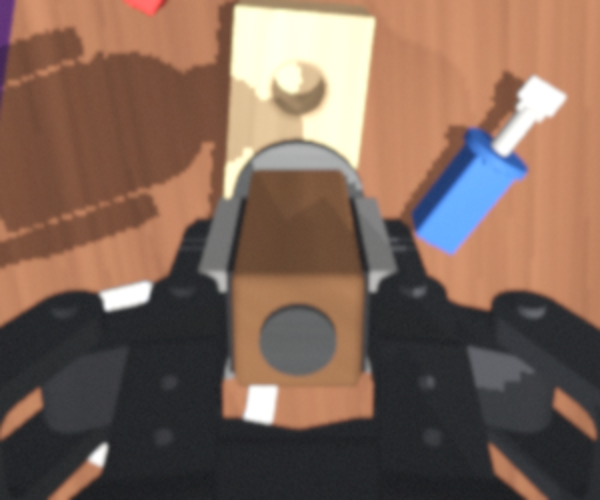

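The driver is upright in the grip and the empty hole is at crop (298,87), i.e. pixel (319,193.5). Checking that against the placing target, then lowering with a force stop.

```bash
python3 - <<'E'
from h import *
np.set_printoptions(precision=2,suppress=True)
s=sensors.read_state(); h=at_z("wrist",(319,193.5),48,s); print("hole",h,s["eef_pos"])
Y=np.array([494.9,216.1,0]); G=down(1.48)
if np.hypot(*(h[:2]-Y[:2]))>4: raise SystemExit("check")
ctrl.move_l(Y+[0,0,140],G,vel=120); ctrl.move_l(Y+[0,0,98],G,vel=60,threshold=6)
s=sensors.read_state(); print(s["eef_pos"],s["force"])
if s["eef_pos"][2]>100: raise SystemExit("blocked")
print(ctrl.move_l(Y+[0,0,88],G,vel=12,threshold=4)); ctrl.hold(.1)
s=sensors.read_state(); print(s["t"],s["eef_pos"],s["force"])
E
```

```text
hole [494.43 217.27  48.  ] [494.97 215.97 210.02]
[495.17 216.18  98.15] [ 0.97  0.23 -1.29]
True
36.25 [494.9  216.1   91.08] [-0.57 -0.97  5.63]
```

The flange contacts the rack at the same TCP height as at the grasp (91). Releasing and retreating.

```bash
python3 - <<'E'
from h import *
np.set_printoptions(precision=2,suppress=True)
Y=np.array([494.9,216.1,0]); G=down(1.48)
ctrl.gripper_to(50); ctrl.hold(.3); ctrl.move_l(Y+[0,0,200],G,vel=80); R=down(0.1)
ctrl.move_ptp(np.array([475.4,210.3,200]),R); ctrl.hold(.5)
s=sensors.read_state(); print(s["t"],s["force"])
p,d=optics.grab_frame("wrist"); P=cloud("wrist",d,s)
Q=P[120:230,250:390].reshape(-1,3);T=Q[(Q[:,2]>98)&(Q[:,2]<112)]; print("top",T.mean(0),cv2.minAreaRect(T[:,:2].astype(np.float32)))
t,_=optics.grab_frame("top")
cv2.imwrite("pics/c6.png",np.hstack([cv2.resize(p[110:260,220:420,::-1],(400,300)),cv2.resize(t[100:280,180:420,::-1],(400,300))]))
E
```

```text
40.2 [ 0.29 -0.06 -0.07]
top [495.48 215.9  108.35] ((494.15484619140625, 215.87379455566406), (24.016769409179688, 24.3897705078125), 84.55037689208984)
```

View pics/c6.png

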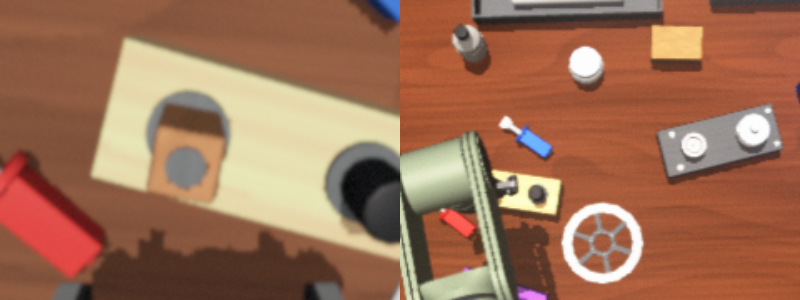

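The driver stands upright in its hole with its top within 0.5 mm of where it started, and everything else on the judged list that is in view is in place. Handing in.

```bash
python3 -c "
from plant import ctrl
print(ctrl.finish_job())"
```

```text
the job is handed in; nothing more can be done
None
```

The job is handed in, with no verdict returned: the screw was turned to its stop and snugged at about 0.25 N m with the blade pressed in about 4 mm, and the driver is back upright in its own rack hole and released; the red and blue look-alikes, which aren't on the judged list, were lying flat by the time I had lifted the driver, and I don't know whether the arm knocked them over.

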